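# Pack and close the thread-caddy carton after the embroidery workshop

### The job

Pack the long cardboard carton for posting: every thread caddy on the table goes into its single row, standing upright on the carton floor beside the one already in it, and the leftover gaps are filled with wooden packing chocks so that the row of five is full and nothing can shift (the caddy already inside may need moving; chocks that find no gap stay out). Then fold the lower-hinged flap down flat first and the other flap down flat over it, and leave the cup, the embroidery hoop and the phone alone.

Things in the scene. Friction and masses are not known exactly. Their poses are not given: they have to be found in the camera images.
- carton: open cardboard carton fixed to the table, long along its x. Origin: centre of its underside. Inside 260 (x) by 84 mm (y), floor and walls 4 mm thick. Long walls (y = +-44 mm) 80 mm high; end walls (x = +-132 mm) cut down to 40 mm, so fingers pass over them. Takes one row of five pieces along x (5 x 50 mm, 10 mm play in all), their 76 mm sides across the carton
- place0 (a point): place 1 of 5 in the carton's row, counted from its -x end: where the middle of a piece standing there is when the row is centred, -100 mm along the carton's x and 38 mm up
- place1 (a point): place 2 of 5 in the carton's row, counted from its -x end: where the middle of a piece standing there is when the row is centred, -50 mm along the carton's x and 38 mm up
- place2 (a point): place 3 of 5 in the carton's row, counted from its -x end: where the middle of a piece standing there is when the row is centred, 0 mm along the carton's x and 38 mm up
- place3 (a point): place 4 of 5 in the carton's row, counted from its -x end: where the middle of a piece standing there is when the row is centred, 50 mm along the carton's x and 38 mm up
- place4 (a point): place 5 of 5 in the carton's row, counted from its -x end: where the middle of a piece standing there is when the row is centred, 100 mm along the carton's x and 38 mm up
- flap_low (a joint): the flap hinged on the long wall on the carton's -y side: 0 = folded flat inwards, pi/2 = upright, 2 to 2.4 = leaning outwards as at the start (stop 2.6). Cardboard 264 mm long, 56 wide, 4 thick; hinge line at y = -44, z = 82 mm of the carton; slight hinge friction (0.02 N m), so it stays where it is left. Goes down first
- flap_low_hinge (a point): middle of the flap_low hinge line
- flap_low_edge (a point): middle of the free edge of flap_low, 56 mm from its hinge
- flap_top (a joint): the flap hinged on the long wall on the carton's +y side, same make and joint values as flap_low; hinge line at y = +44 mm, z = 87 mm of the carton, 5 mm higher, so it closes over flap_low. It goes down last
- flap_top_hinge (a point): middle of the flap_top hinge line
- flap_top_edge (a point): middle of the free edge of flap_top, 56 mm from its hinge
- caddy_a_mid (a point): the caddy that stands in the carton at the start, anywhere near its middle: thread caddy, a small dark wooden tray of thread reels, about 0.14 kg; body 50 (x) x 76 (y) x 40 mm tall, foot tapered to 42 mm over the lowest 10. Upright grip rib on the middle of its top, 14 mm thick (x), 44 long (y), 28 tall: 68 mm overall. Point: its middle, 34 mm above its underside, 20 mm below the rib's middle; z up.
- caddy_b_mid (a point): on the table (may be absent): thread caddy, a small dark wooden tray of thread reels, about 0.14 kg; body 50 (x) x 76 (y) x 40 mm tall, foot tapered to 42 mm over the lowest 10. Upright grip rib on the middle of its top, 14 mm thick (x), 44 long (y), 28 tall: 68 mm overall. Point: its middle, 34 mm above its underside, 20 mm below the rib's middle; z up.
- caddy_c_mid (a point): on the table (may be absent): thread caddy, a small dark wooden tray of thread reels, about 0.14 kg; body 50 (x) x 76 (y) x 40 mm tall, foot tapered to 42 mm over the lowest 10. Upright grip rib on the middle of its top, 14 mm thick (x), 44 long (y), 28 tall: 68 mm overall. Point: its middle, 34 mm above its underside, 20 mm below the rib's middle; z up.
- chock_a_mid (a point): on the table: packing chock, a solid pale wooden block shaped like a caddy but without reels, about 0.10 kg; body 50 (x) x 76 (y) x 40 mm tall, foot tapered to 42 mm over the lowest 10. Upright grip rib on the middle of its top, 14 mm thick (x), 44 long (y), 28 tall: 68 mm overall. Point: its middle, 34 mm above its underside, 20 mm below the rib's middle; z up.
- chock_b_mid (a point): on the table: packing chock, a solid pale wooden block shaped like a caddy but without reels, about 0.10 kg; body 50 (x) x 76 (y) x 40 mm tall, foot tapered to 42 mm over the lowest 10. Upright grip rib on the middle of its top, 14 mm thick (x), 44 long (y), 28 tall: 68 mm overall. Point: its middle, 34 mm above its underside, 20 mm below the rib's middle; z up.
- chock_c_mid (a point): on the table: packing chock, a solid pale wooden block shaped like a caddy but without reels, about 0.10 kg; body 50 (x) x 76 (y) x 40 mm tall, foot tapered to 42 mm over the lowest 10. Upright grip rib on the middle of its top, 14 mm thick (x), 44 long (y), 28 tall: 68 mm overall. Point: its middle, 34 mm above its underside, 20 mm below the rib's middle; z up.
- cup: bystander: white paper cup, 80 mm across, 90 mm tall; origin at the centre of its underside
- hoop: bystander: bare wooden embroidery hoop lying flat, 150 mm across, 12 mm high; origin at the centre of its underside
- phone: bystander: black phone 74 x 150 x 9 mm lying flat; origin at the centre of its underside
There are look-alikes about, which are no part of the job. Leave any purple or red look-alike of the part that bears caddy_b_mid alone.

How it is judged:
By the outcome, as a careful person would: the job done as asked, in the order asked, and still so for the second after the job is handed in, with the robot touching nothing.
Of caddy_b, caddy_c only 1 to 2 are there at a start; the rules pass over those that are not, and their reading is None.
At some moment in a run one of caddy_b, caddy_c, chock_a, chock_b, chock_c may be knocked a few centimetres aside while the robot is not near it.
It also fails if it takes over 208 s, if anything falls off the work surface, if the arm or the gripper's body presses on something with over 40 N, if the wrist force passes 120 N, or if a joint passes its speed limit or range.

### The arm

A 7-joint arm with a two-finger parallel gripper is mounted at the origin on the work surface. World frame = base frame: x ahead of the robot, y to its left, z up, the work surface at z = 0. Lengths are in m, angles in rad, forces in N, time in s.
With the tool pointing down it reaches from about 0.425 to 0.925 m from the base axis. Payload 6.8 kg.
Tool frame: the origin (TCP) lies at the centre of the arm's flange, where the gripper is bolted on; the fingertips stand 173 mm ahead of it and the grasp point (between the pads) lies 155 mm ahead of it (env.hold_point_z is the distance from the TCP to the grasp point, in m); z points along the fingers, y is the line along which they close (so a half turn about z gives the same grasp; the last joint's range is limited). The gripper opens to 85 mm and grips with 20 to 120 N. Pads are 22 mm wide; open, the fingers measure 114 mm over their backs; the gripper's body (76 mm by 85 mm) begins 54 mm behind the grasp point. The pads swing forward as they close: fully open they stand 13 mm farther back than shut.
Start: joints at [-1.275, 0.477, 0.022, 1.555, -0.011, 1.109, -0.083], TCP at [0.265, 0.621, 0.405] pointing down, gripper open.
Joint ranges: [-2.96, 2.96], [-0.34, 2.1], [-1.41, 1.46], [0.24, 2.44], [-1.37, 4.51], [0.17, 1.92], [-2.96, 2.96]. Speed limits (rad/s): [2.39, 2.39, 3.14, 3.14, 3.14, 3.14, 3.14].

### API

Orientations are given as a unit quaternion [w, x, y, z].
In Python, from cell import env gives the robot as it stands. The module is installed in compiled form; this text tells all that it offers.
- The arm moves only by the tool drive_tool, never from a script. Its argument "steps" is one flat list of numbers, 5 for each row, row after row: the shift along the tool's x, y, z in m, then the turn about the tool's z in degrees, then the closure, from 0 (fully open) to 1 (shut). In form: [tx, ty, tz, yaw, grip, tx, ty, tz, yaw, grip, ...]. A call has 1 to 12 rows; each row is the pose to reach, as a shift and turn from the pose commanded when the call began, along the tool's axes at that moment; what a row does not reach only later rows make up. A row lasts 1/10 s, in which the tool goes at most 50 mm and 8.59 degrees, less where a joint would pass 70% of its speed; a pose out of reach is approached as far as the arm can. A call with a gripper value outside its range is refused whole. The fingers move at their own pace and stop on an object; "grip_force" is the grip in N (left out, the last holds). Time passes only in rows, so rows that repeat a pose let the fingers close. It gives the time, the measured TCP pose, the force, the opening and the grip force at its end, in the units of the state.
- env.state(): the state, without advancing time (a new reading comes with each control period).
- env.capture(name): name is "scene" or "top" or "wrist"; returns a dict with "frame" (400x640x3 uint8, red, green, blue), "fx", "fy", "cx", "cy" (pixels), "D" ([k1, k2, p1, p2, k3] as OpenCV has them; the pictures are not rectified), "extrinsics" (4x4, takes a point from camera to world coordinates). Camera axes: x right, y up, looking along -z (the intrinsics and any distortion apply to the point x, -y, -z); pixel columns grow to the right and rows downward; lengths in m; the calibration is good to about 2 mm. A picture is of the moment at which its call begins. There is no depth.
- env.job_done(): hands the job in; it is judged then, once.
The state is a dict: "time_s": time; "q": joint angles; "qd": joint speeds; "effort": joint torques, N m; "position": TCP position; "eef_rot": TCP orientation; "wrist_force": force on the tool from outside, world axes, zero at the start; "torque": the same for the moment, N m; "finger_gap": finger opening in m; "gripper_force": force on a finger pad.
Only numpy, scipy, OpenCV 4.12 (cv2) and the standard library are available. Lean on these libraries where they do the work, as an engineer would, in place of code of your own. Each camera call takes 0.05 s, during which the arm holds its last target. There are 200 camera calls.

## Working session

There is one attempt and no reset: what is moved stays moved. The work goes in short steps, Python scripts to look and compute and a tool call to move; the robot and the scene stay as the last step left them, time stands still between calls to the robot, and variables do not carry over. Pictures are saved under pics/ and viewed, at most 17 in all, crops included, and the job is handed in when it is done.

Besides the shell and the picture viewer there is one more tool, called by a JSON object that holds its "fn" and its "kwargs", one argument or row to a line. drive_tool: Moves the arm, as the interface text tells. Its arguments: {"type":"object","properties":{"steps":{"type":"array"},"grip_force":{"type":"number"}},"required":["steps"]}

```bash
mkdir -p pics; cat > h.py <<'E'
import numpy as np, cv2
from cell import env
def shot(n,f):
    c=env.capture(n); cv2.imwrite('pics/'+f+'.png',c['frame'][:,:,::-1]); np.savez(f+'.npz',**{k:np.array(v) for k,v in c.items()}); return c
def load(f): return dict(np.load(f+'.npz'))
def K(c): return np.array([[c['fx'],0,c['cx']],[0,c['fy'],c['cy']],[0,0,1.]],float)
def ray(c,px,z):
    p=cv2.undistortPoints(np.array(px,float).reshape(-1,1,2),K(c),np.array(c['D'],float)).reshape(-1,2)
    d=np.c_[p[:,0],-p[:,1],-np.ones(len(p))]; T=np.array(c['extrinsics']); d=d@T[:3,:3].T; o=T[:3,3]
    return o+d*((z-o[2])/d[:,2])[:,None]
def proj(c,P):
    T=np.linalg.inv(np.array(c['extrinsics'])); P=np.array(P,float).reshape(-1,3)@T[:3,:3].T+T[:3,3]
    return cv2.projectPoints(P*[1,-1,-1],np.zeros(3),np.zeros(3),K(c),np.array(c['D'],float))[0].reshape(-1,2)
E
python3 - <<'E'
from h import *
for n in('top','scene'):
    c=shot(n,n+'0'); print(n,c['fx'],c['D'],np.round(c['extrinsics'],3).tolist())
print(env.state(), env.hold_point_z)
E
```

```text
top 393.05683498434365 [-0.01548646  0.          0.          0.          0.        ] [[-0.026, 0.98, -0.196, 0.286], [-1.0, -0.027, -0.007, -0.028], [-0.012, 0.196, 0.981, 1.192], [0.0, 0.0, 0.0, 1.0]]
scene 501.91372177584935 [-0.01019929  0.          0.          0.          0.        ] [[-0.657, -0.401, 0.639, 1.296], [0.754, -0.368, 0.544, 0.658], [0.017, 0.839, 0.544, 0.76], [0.0, 0.0, 0.0, 1.0]]
{'time_s': 0.1, 'q': array([-1.27511278,  0.47773588,  0.02232528,  1.55633397, -0.01151342,
        1.10929373, -0.08315454]), 'qd': array([ 0.00081613, -0.00211717,  0.00102524, -0.00557363, -0.00102073,
       -0.00066528,  0.00156455]), 'effort': array([ 4.73318170e-03, -5.97754633e+01,  1.61385108e+00, -2.81954777e+01,
        1.27912933e-02,  5.04098964e-03,  4.78247415e-06]), 'position': array([0.26509312, 0.62050445, 0.40381785]), 'eef_rot': array([-1.15505059e-04,  2.00535153e-01,  9.79686163e-01, -8.13478742e-04]), 'wrist_force': array([-0.64747591, -0.36446314,  0.26548527]), 'torque': array([-0.05380631,  0.03088777, -0.0384818 ]), 'gripper_force': 0.0, 'finger_gap': 0.08563049887924815} 0.1547
```

View pics/top0.png

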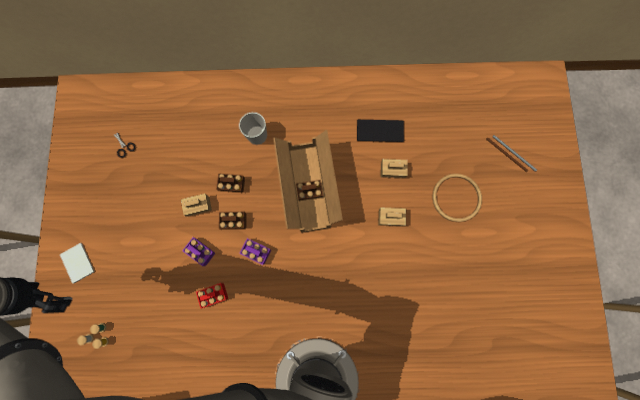

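View pics/scene0.png

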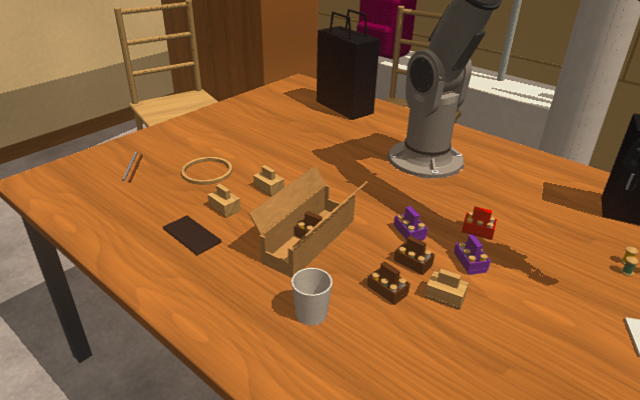

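```bash
python3 - <<'E'
from h import *
c=load('top0')
pts={'cad1':(231,183),'cad2':(232,220),'chkL':(195,205),'chkR1':(395,168),'chkR2':(393,216),'cadA':(310,190)}
for k,p in pts.items(): print(k,np.round(ray(c,[p],.05)[0],3))
im=cv2.imread('pics/top0.png')[120:245,180:420]; cv2.imwrite('pics/a.png',cv2.resize(im,None,fx=3.3,fy=3.3,interpolation=cv2.INTER_CUBIC))
c=load('scene0'); im=cv2.imread('pics/scene0.png')[165:275,245:375]; cv2.imwrite('pics/b.png',cv2.resize(im,None,fx=5,fy=5,interpolation=cv2.INTER_CUBIC))
E
```

```text
cad1 [0.573 0.243 0.05 ]
cad2 [0.461 0.238 0.05 ]
chkL [0.509 0.349 0.05 ]
chkR1 [ 0.606 -0.251  0.05 ]
chkR2 [ 0.46  -0.235  0.05 ]
cadA [0.545 0.006 0.05 ]
```

View pics/a.png

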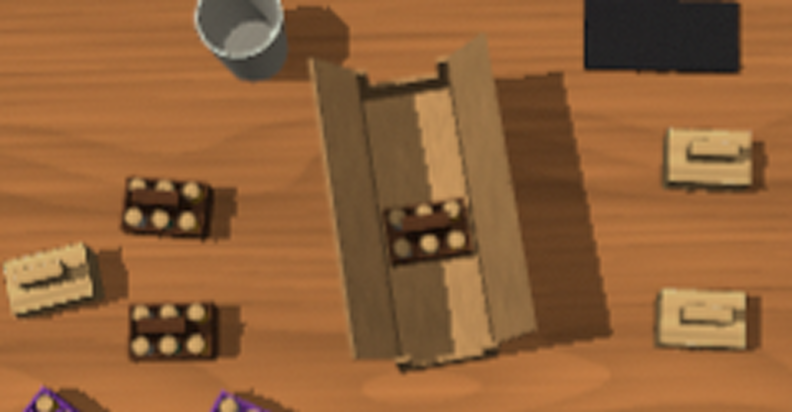

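View pics/b.png

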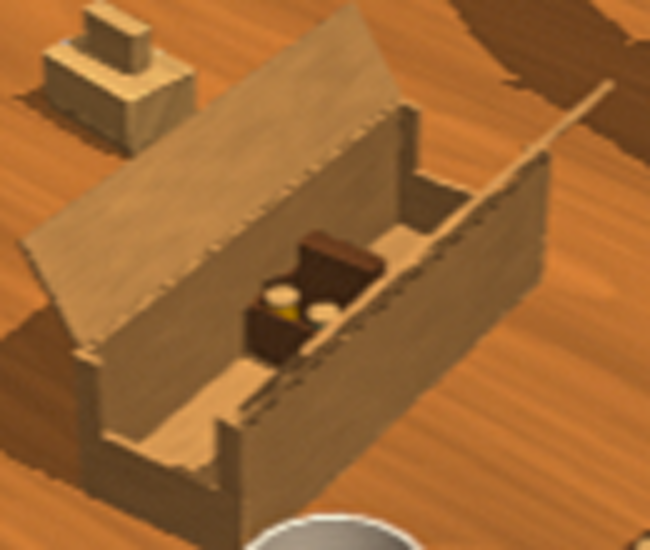

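```bash
cat >> h.py <<'E'
def rel(x,y,gz,ang,label='',cur=None):
    """target grasp point world (x,y,gz), tool-y direction ang deg (mod 180); prints shifts. cur=(pos,angle) override"""
    from scipy.spatial.transform import Rotation as R
    s=env.state(); q=s['eef_rot']; M=R.from_quat([q[1],q[2],q[3],q[0]]).as_matrix()
    a0=np.degrees(np.arctan2(M[1,1],M[0,1])); p0=s['position']
    if cur is not None:
        p0=np.array(cur[0],float)+[0,0,env.hold_point_z]; a0=cur[1]
    a=np.radians(a0); Y=np.array([np.cos(a),np.sin(a),0]); Z=np.array([0,0,-1.]); X=np.cross(Y,Z)
    d=np.array([x,y,gz+env.hold_point_z])-p0
    yaw=-((ang-a0+90)%180-90)
    print(label,'shift',np.round([d@X,d@Y,d@Z],4),'yaw',round(yaw,2),'a0',round(a0,2)); return a0-yaw
E
python3 - <<'E'
from h import *
c=load('top0'); f=lambda x,y:(180+x/3.3,120+y/3.3)
P=ray(c,[f(360,82),f(398,357),f(447,63),f(495,345)],.084); print(np.round(P,3))
print(np.linalg.norm(P[0]-P[1]),P[:4].mean(0),[np.degrees(np.arctan2(*(P[i]-P[i+1])[[1,0]])) for i in(0,2)])
E=ray(c,[f(312,60),f(353,357),f(487,38),f(535,330)],.13); print(np.round(E,3),[np.degrees(np.arctan2(*(E[i]-E[i+1])[[1,0]])) for i in(0,2)])
rel(.56,.01,.28,10)
E
```

```text
[[ 0.676  0.064  0.084]
 [ 0.427  0.034  0.084]
 [ 0.692 -0.014  0.084]
 [ 0.435 -0.049  0.084]]
0.25077536829457764 [0.557526   0.00880086 0.084     ] [np.float64(6.888595317599677), np.float64(7.821904226986059)]
[[ 0.681  0.102  0.13 ]
 [ 0.422  0.069  0.13 ]
 [ 0.697 -0.05   0.13 ]
 [ 0.441 -0.082  0.13 ]] [np.float64(7.26966596958576), np.float64(7.134128769060924)]
 shift [-0.5111 -0.4455 -0.0309] yaw 56.86 a0 66.86
```

{"fn": "drive_tool", "kwargs": {
  "steps": [-0.5, -0.44, -0.03, 57, 0, -0.5, -0.44, -0.03, 57, 0, -0.5, -0.44, -0.03, 57, 0, -0.5, -0.44, -0.03, 57, 0, -0.5, -0.44, -0.03, 57, 0, -0.5, -0.44, -0.03, 57, 0, -0.5, -0.44, -0.03, 57, 0, -0.5, -0.44, -0.03, 57, 0, -0.5, -0.44, -0.03, 57, 0, -0.5, -0.44, -0.03, 57, 0, -0.5, -0.44, -0.03, 57, 0, -0.5, -0.44, -0.03, 57, 0]
}}

```text
time_s: 1.3
position: [0.5237, 0.0779, 0.4317]
eef_rot: [-0.0, 0.644, 0.765, 0.0]
wrist_force: [0.7, 0.1, 0.2]
finger_gap: 0.0857
gripper_force: 0.0
```

```bash
python3 - <<'E'
from h import *
rel(.53,.01,.28,7.3)
E
```

```text
shift [-0.0679 -0.0054 -0.003 ] yaw 2.58 a0 9.88
```

{"fn": "drive_tool", "kwargs": {
  "steps": [-0.068, -0.005, 0, 2.6, 0, -0.068, -0.005, 0, 2.6, 0, -0.068, -0.005, 0, 2.6, 0, -0.068, -0.005, 0, 2.6, 0]
}}

```text
time_s: 1.7
position: [0.53, 0.0124, 0.4314]
eef_rot: [-0.0, 0.661, 0.75, -0.0]
wrist_force: [-0.1, 1.1, -0.1]
finger_gap: 0.0856
gripper_force: 0.0
```

```bash
python3 - <<'E'
from h import *
c=shot('wrist','w1'); print(c['fx'],np.round(c['extrinsics'],3).tolist(), env.state()['position'],env.state()['eef_rot'])
E
```

```text
329.3692304294307 [[0.992, -0.122, -0.035, 0.521], [0.126, 0.953, 0.275, 0.082], [-0.001, -0.277, 0.961, 0.399], [0.0, 0.0, 0.0, 1.0]] [0.53000435 0.01331872 0.43138659] [-4.26637698e-04  6.60240065e-01  7.51054508e-01  1.86043141e-05]
```

View pics/w1.png

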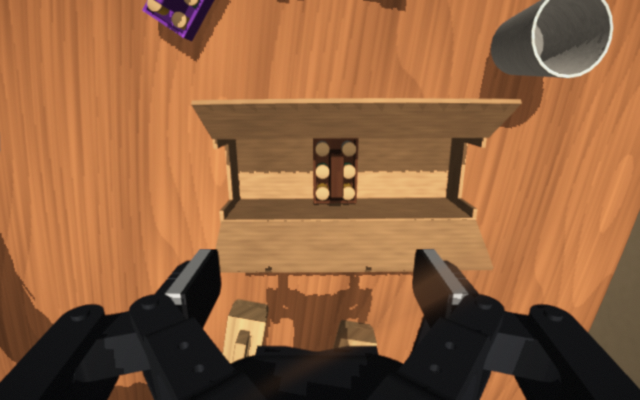

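```bash
python3 - <<'E'
from h import *
im=cv2.imread('pics/w1.png'); 
a=cv2.resize(im[90:285,180:300],None,fx=3,fy=3,interpolation=cv2.INTER_CUBIC); b=cv2.resize(im[90:285,420:540],None,fx=3,fy=3,interpolation=cv2.INTER_CUBIC)
cv2.imwrite('pics/w1c.png',np.hstack([a,b]))
E
```

```text
(no output)
```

View pics/w1c.png

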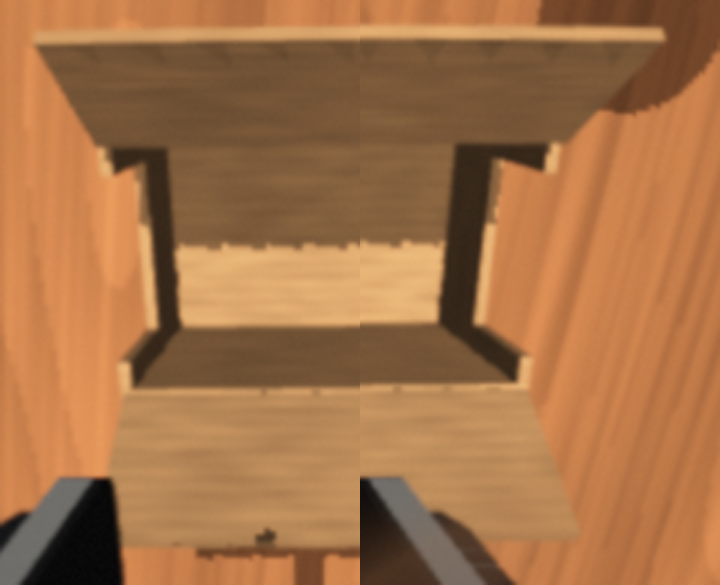

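```bash
python3 - <<'E'
from h import *
c=load('w1')
for n,px in (('+y',[(212.3,139),(488.3,136.7)]),('-y',[(221,220.7),(477.3,219.3)])):
    for z in(.080,.085,.090):
        P=ray(c,px,z); print(n,z,np.round(P[:,:2],4).tolist(),np.linalg.norm(P[0]-P[1]),P.mean(0)[:2],np.degrees(np.arctan2(*(P[1]-P[0])[[1,0]])))
f=lambda x,y:(180+x/3,90+y/3) if x<360 else (420+(x-360)/3,90+y/3)
P=ray(c,[f(148,225),f(158,325),f(487,225),f(475,320)],.040); print(np.round(P,4)); 
print(ray(c,[(336,177)],.072))
for z in (.12,.13,.14):
    for px in ([f(37,35),f(662,33)],[f(115,545),f(577,540)]): 
        P=ray(c,px,z); print(z,P.mean(0),np.linalg.norm(P[0]-P[1]))
E
```

```text
+y 0.08 [[0.425, 0.0342], [0.6914, 0.071]] 0.2689134787802954 [0.55818826 0.05257416] 7.86813729861321
+y 0.085 [[0.4265, 0.0349], [0.6887, 0.0712]] 0.26470370840493657 [0.557602   0.05304031] 7.868137298613207
+y 0.09 [[0.428, 0.0357], [0.686, 0.0713]] 0.2604939380295778 [0.55701574 0.05350646] 7.868137298613208
-y 0.08 [[0.4375, -0.0492], [0.7027, -0.014]] 0.2674810432147998 [ 0.57007346 -0.03162183] 7.551086951724594
-y 0.085 [[0.4388, -0.0471], [0.6998, -0.0125]] 0.2632936972446273 [ 0.56930114 -0.02983761] 7.551086951724598
-y 0.09 [[0.4401, -0.0451], [0.697, -0.011]] 0.2591063512744548 [ 0.56852882 -0.02805339] 7.551086951724598
[[ 0.4333  0.0016  0.04  ]
 [ 0.4392 -0.0366  0.04  ]
 [ 0.6914  0.0348  0.04  ]
 [ 0.6958 -0.0019  0.04  ]]
[[0.54992642 0.01006778 0.072     ]]
0.12 [0.55457434 0.08718078 0.12      ] 0.27373078971089654
0.12 [ 0.57821339 -0.06803301  0.12      ] 0.26362985089074503
0.13 [0.55336331 0.08700792 0.13      ] 0.26393341923070174
0.13 [ 0.57615626 -0.06265046  0.13      ] 0.2541940131410237
0.14 [0.55215227 0.08683506 0.14      ] 0.25413604875050705
0.14 [ 0.57409914 -0.0572679   0.14      ] 0.24475817539130226
```

```bash
cat >> h.py <<'E'
CC=np.array([.5634,.0115]); CA=7.6
def cw(x,y,z=0):
    a=np.radians(CA); return np.r_[CC+[x*np.cos(a)-y*np.sin(a),x*np.sin(a)+y*np.cos(a)],z]
def cl(P):
    a=np.radians(CA); d=np.array(P)[...,:2]-CC; return np.stack([d[...,0]*np.cos(a)+d[...,1]*np.sin(a),-d[...,0]*np.sin(a)+d[...,1]*np.cos(a)],-1)
E
python3 - <<'E'
from h import *
c=load('scene0'); g=lambda p:np.round((p-[245,165])*5)
for x in(.132,-.132):
  for y in(.044,-.044):
    for z in(.08,.082,.087): print(x,y,z,g(proj(c,cw(x,y,z))[0]))
  print('wall corner out',g(proj(c,cw(.134*np.sign(x),.046,.08))[0]),g(proj(c,cw(.134*np.sign(x),.042,.08))[0]),g(proj(c,cw(.134*np.sign(x),-.042,.08))[0]),g(proj(c,cw(.134*np.sign(x),-.046,.08))[0]))
w=load('w1'); print('wrist',[np.round(proj(w,cw(x,y,z))[0],1) for x in(-.132,.132) for y,z in((.044,.087),(.044,.082),(-.044,.087),(-.044,.082))])
im=cv2.imread('pics/scene0.png')
a=cv2.resize(im[225:262,250:310],None,fx=6,fy=6,interpolation=cv2.INTER_NEAREST); b=cv2.resize(im[180:217,310:370],None,fx=6,fy=6,interpolation=cv2.INTER_NEAREST)
cv2.imwrite('pics/c.png',np.hstack([a,b]))
# wrist close-ups: rib of caddy_a
print('caddy a local',cl(ray(w,[(336,177)],.072)))
E
```

```text
0.132 0.044 0.08 [235. 421.]
0.132 0.044 0.082 [235. 418.]
0.132 0.044 0.087 [235. 409.]
0.132 -0.044 0.08 [ 74. 350.]
0.132 -0.044 0.082 [ 74. 347.]
0.132 -0.044 0.087 [ 74. 338.]
wall corner out [236. 426.] [228. 422.] [ 75. 354.] [ 68. 351.]
-0.132 0.044 0.08 [542. 149.]
-0.132 0.044 0.082 [543. 146.]
-0.132 0.044 0.087 [543. 138.]
-0.132 -0.044 0.08 [396.  97.]
-0.132 -0.044 0.082 [396.  94.]
-0.132 -0.044 0.087 [396.  85.]
wall corner out [548. 149.] [541. 146.] [401.  96.] [394.  94.]
wrist [array([212. , 136.4]), array([213.6, 135.8]), array([219.9, 223.6]), array([221.3, 221.8]), array([489.4, 135.4]), array([486.9, 134.9]), array([477.9, 221.9]), array([475.7, 220.2])]
caddy a local [[-0.01354464  0.00036232]]
```

View pics/c.png

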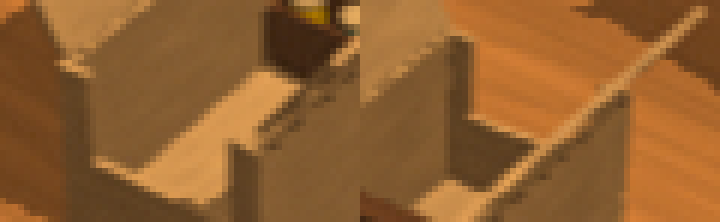

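```bash
python3 - <<'E'
from h import *
P=cw(-.0135,.0004); print(P); rel(*P[:2],.064,CA)
E
```

```text
[0.54996569 0.01011102 0.        ]
 shift [-0.0057  0.0194  0.2127] yaw -0.24 a0 7.36
```

{"fn": "drive_tool", "kwargs": {
  "steps": [-0.006, 0.019, 0.08, 0, 0.3, -0.006, 0.019, 0.212, 0, 0.3, -0.006, 0.019, 0.212, 0, 0.3, -0.006, 0.019, 0.212, 0, 0.3, -0.006, 0.019, 0.212, 0, 0.3, -0.006, 0.019, 0.212, 0, 0.3, -0.006, 0.019, 0.212, 0, 1, -0.006, 0.019, 0.212, 0, 1, -0.006, 0.019, 0.212, 0, 1, -0.006, 0.019, 0.212, 0, 1, -0.006, 0.019, 0.212, 0, 1],
  "grip_force": 40
}}

```text
time_s: 2.85
position: [0.5507, 0.0085, 0.2218]
eef_rot: [0.001, 0.661, 0.75, 0.002]
wrist_force: [-1.2, 0.4, 8.6]
finger_gap: 0.0132
gripper_force: 40.1
```

```bash
python3 - <<'E'
from h import *
s=env.state(); print(s['position'],cl(s['position']),s['finger_gap'],s['gripper_force'],s['wrist_force'])
E
```

```text
[0.55072546 0.00851728 0.2217574 ] [-0.01295769 -0.00128023] 0.013154586054326194 40.105335116386414 [-1.17236948  0.35767723  8.62214078]
```

{"fn": "drive_tool", "kwargs": {
  "steps": [0, 0, -0.012, 0, 1, 0, 0, -0.012, 0, 1, 0, 0.013, -0.012, 0, 1, 0, 0.013, -0.012, 0, 1, 0, 0.013, -0.012, 0, 1, 0, 0.013, -0.003, 0, 1, 0, 0.013, -0.002, 0, 1, 0, 0.013, -0.002, 0, 0.5, 0, 0.013, -0.002, 0, 0.5, 0, 0.013, -0.002, 0, 0.5, 0, 0.013, -0.002, 0, 0.5]
}}

```text
time_s: 3.95
position: [0.5625, 0.01, 0.2215]
eef_rot: [-0.0, 0.661, 0.75, -0.0]
wrist_force: [0.9, -0.1, 0.4]
finger_gap: 0.0426
gripper_force: 0.0
```

```bash
python3 - <<'E'
from h import *
s=env.state(); print(s['position'],cl(s['position']),s['finger_gap'],s['wrist_force'])
c=load('top0')
rel(.573,.243,.25,0) 
E
```

```text
[0.56248372 0.01003339 0.22152998] [-0.0011022  -0.00133254] 0.04260310500550942 [ 0.85052665 -0.12269484  0.41792862]
 shift [ 0.2298  0.0399 -0.1832] yaw 7.26 a0 7.26
```

```bash
python3 - <<'E'
from h import *
rel(.52,.22,.28,7.3) 
E
```

```text
shift [ 0.2137 -0.0156 -0.2132] yaw -0.04 a0 7.26
```

{"fn": "drive_tool", "kwargs": {
  "steps": [0, 0, -0.05, 0, 0.3, 0, 0, -0.1, 0, 0.3, 0, 0, -0.15, 0, 0.3, 0.214, -0.016, -0.213, 0, 0, 0.214, -0.016, -0.213, 0, 0, 0.214, -0.016, -0.213, 0, 0, 0.214, -0.016, -0.213, 0, 0, 0.214, -0.016, -0.213, 0, 0, 0.214, -0.016, -0.213, 0, 0, 0.214, -0.016, -0.213, 0, 0, 0.214, -0.016, -0.213, 0, 0]
}}

```text
time_s: 5.05
position: [0.52, 0.2185, 0.4343]
eef_rot: [0.0, 0.662, 0.75, -0.001]
wrist_force: [0.2, -0.8, 0.2]
finger_gap: 0.0856
gripper_force: 0.0
```

```bash
python3 - <<'E'
from h import *
c=shot('wrist','w2'); print(env.state()['position'])
E
```

```text
[0.52003397 0.2184376  0.43429367]
```

View pics/w2.png

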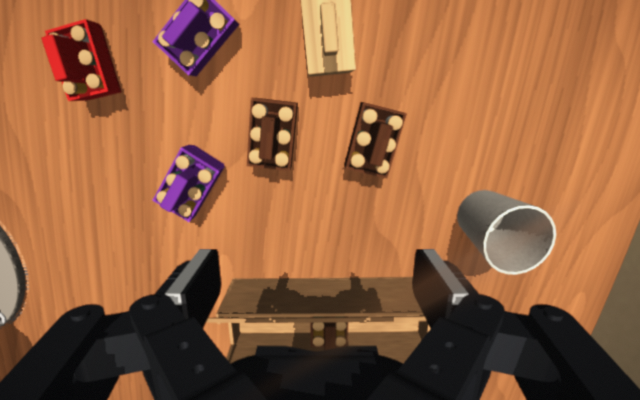

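```bash
cat > reels.py <<'E'
from h import *
def reels(f,boxes,z=.046):
    c=load(f); im=c['frame'].astype(int); R,G,B=im[...,0],im[...,1],im[...,2]
    m=((R-B<0.5*R)&(R>95)&(G>0.74*R)).astype(np.uint8)
    for (x0,y0,x1,y1) in boxes:
        s=m[y0:y1,x0:x1]; n,l,st,ce=cv2.connectedComponentsWithStats(s)
        pts=[ce[i]+[x0,y0] for i in range(1,n) if st[i,4]>40]; print(len(pts),np.round(pts,1).tolist(),st[1:,4])
        P=ray(c,pts,z)[:,:2]; (cx,cy),(w,h),a=cv2.minAreaRect((P*1e3).astype(np.float32))
        d=P-P.mean(0); u=np.linalg.svd(d)[2][0]; print('mean',P.mean(0),'rectc',cx,cy,w,h,'long axis deg',np.degrees(np.arctan2(u[1],u[0]))%180)
E
python3 - <<'E'
from reels import *
reels('w2',[(246,95,300,172),(345,100,406,180)])
c=load('w2'); print('chock rib', ray(c,[(328,3),(329,52)],.068), ray(c,[(306,76),(354,70)],.04))
im=c['frame']; cv2.imwrite('pics/d.png',cv2.resize(im[0:185,240:415][:,:,::-1],None,fx=3.2,fy=3.2,interpolation=cv2.INTER_CUBIC))
E
```

```text
6 [[259.1, 110.3], [285.5, 113.4], [255.5, 133.4], [283.5, 136.3], [254.2, 156.1], [281.2, 159.1]] [164 159 105 144 114 131]
mean [0.46560297 0.24615035] rectc 465.2604064941406 246.09495544433594 30.167015075683594 49.29402160644531 long axis deg 87.61168729294721
6 [[369.1, 115.6], [394.8, 121.4], [363.2, 137.8], [390.9, 145.1], [357.4, 160.1], [383.4, 166.9]] [165 147 153  74 131  91]
mean [0.58031465 0.25369897] rectc 580.9820556640625 253.49526977539062 50.143672943115234 31.3325252532959 long axis deg 87.35781143384955
chock rib [[0.51048821 0.37608715 0.068     ]
 [0.51706391 0.33376801 0.068     ]] [[0.49690103 0.31115597 0.04      ]
 [0.54572904 0.32337104 0.04      ]]
```

View pics/d.png

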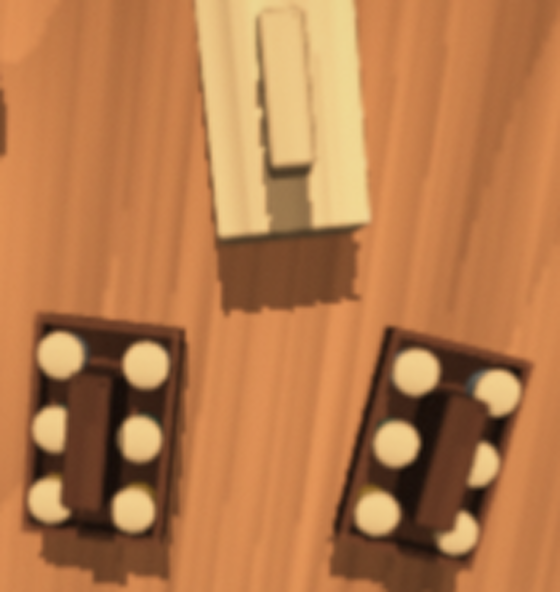

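```bash
python3 - <<'E'
from h import *
c=load('w2'); g=lambda x,y:(240+x/3.2,y/3.2)
ang=lambda P:np.degrees(np.arctan2(P[1,1]-P[0,1],P[1,0]-P[0,0]))
for n,ce,l1,l2 in (('c1',(87.5,442),[(65,508),(70,375)],[(103,510),(112,375)]),('c2',(453,463),[(418,525),(450,392)],[(455,532),(488,402)]),('k',(285,87),[(268,165),(258,12)],[(312,162),(303,10)])):
    P=ray(c,[g(*ce)],.068)[0]; print(n,np.round(P,4),[ang(ray(c,[g(*p) for p in l],.068)) for l in(l1,l2)])
print([ang(ray(c,l,.046)) for l in ([(281.2,159.1),(285.5,113.4)],[(357.4,160.1),(369.1,115.6)])])
print(env.state()['position'])
rel(.4665,.2455,.063,0)
E
```

```text
c1 [0.4662 0.2454 0.068 ] [np.float64(92.48155394422945), np.float64(91.3789542752168)]
c2 [0.5818 0.2532 0.068 ] [np.float64(86.11192726434625), np.float64(85.9091310481686)]
k [0.5142 0.3555 0.068 ] [np.float64(101.34381941078396), np.float64(101.48518906670374)]
[np.float64(90.25040346537388), np.float64(84.29244012602146)]
[0.52003397 0.2184376  0.43429367]
 shift [ 0.0335 -0.0498  0.2166] yaw 7.1 a0 7.1
```

{"fn": "drive_tool", "kwargs": {
  "steps": [0.033, -0.05, 0.05, 6, 0.3, 0.033, -0.05, 0.1, 6, 0.3, 0.033, -0.05, 0.218, 6, 0.3, 0.033, -0.05, 0.218, 6, 0.3, 0.033, -0.05, 0.218, 6, 0.3, 0.033, -0.05, 0.218, 6, 0.3, 0.033, -0.05, 0.218, 6, 0.3, 0.033, -0.05, 0.218, 6, 1, 0.033, -0.05, 0.218, 6, 1, 0.033, -0.05, 0.218, 6, 1, 0.033, -0.05, 0.218, 6, 1, 0.033, -0.05, 0.218, 6, 1]
}}

```text
time_s: 6.3
position: [0.4663, 0.247, 0.218]
eef_rot: [-0.0, 0.699, 0.715, 0.001]
wrist_force: [-2.6, -0.9, 8.4]
finger_gap: 0.013
gripper_force: 44.5
```

{"fn": "drive_tool", "kwargs": {
  "steps": [0, 0, -0.05, 0, 1, 0, 0, -0.1, 0, 1, 0, 0, -0.15, 0, 1, 0, 0, -0.18, 0, 1, 0, 0, -0.18, 0, 1]
}}

```text
time_s: 6.8
position: [0.4672, 0.2469, 0.4015]
eef_rot: [0.0, 0.699, 0.715, 0.005]
wrist_force: [0.4, 0.4, -2.5]
finger_gap: 0.0133
gripper_force: 43.2
```

```bash
python3 - <<'E'
from h import *
s=env.state(); print(s['position'],s['finger_gap'],s['wrist_force'])
P=cw(-.052,0); rel(*P[:2],.17,CA)
E
```

```text
[0.46717288 0.24691152 0.40150445] 0.013288668777096753 [ 0.39698144  0.37802257 -2.47228173]
 shift [-0.2432  0.0394  0.0768] yaw -6.35 a0 1.25
```

{"fn": "drive_tool", "kwargs": {
  "steps": [-0.05, 0.01, 0, 0, 1, -0.243, 0.039, 0, -6.3, 1, -0.243, 0.039, 0, -6.3, 1, -0.243, 0.039, 0, -6.3, 1, -0.243, 0.039, 0, -6.3, 1, -0.243, 0.039, 0, -6.3, 1, -0.243, 0.039, 0.076, -6.3, 1, -0.243, 0.039, 0.076, -6.3, 1, -0.243, 0.039, 0.076, -6.3, 1, -0.243, 0.039, 0.076, -6.3, 1]
}}

```text
time_s: 7.8
position: [0.5101, 0.0049, 0.3205]
eef_rot: [-0.0, 0.659, 0.752, -0.001]
wrist_force: [-0.5, -0.5, -1.5]
finger_gap: 0.0133
gripper_force: 43.0
```

```bash
python3 - <<'E'
from h import *
s=env.state(); print(s['position'],cl(s['position']))
P=cw(-.052,0.001); rel(*P[:2],.067,CA)
c=shot('wrist','w3')
E
```

```text
[0.51010821 0.0048527  0.32051231] [-0.05370279  0.00045927]
 shift [0.0005 0.0017 0.0988] yaw -0.03 a0 7.57
```

View pics/w3.png

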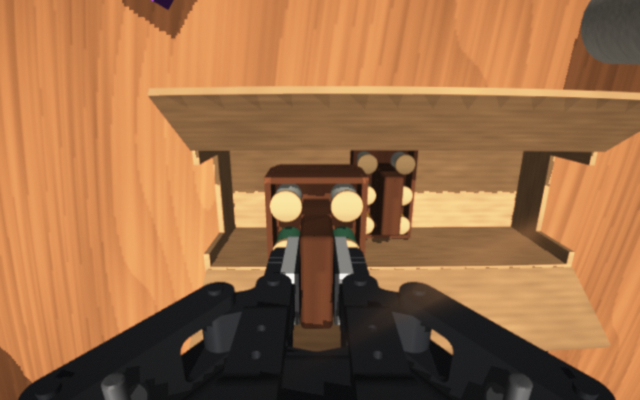

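{"fn": "drive_tool", "kwargs": {
  "steps": [0.001, 0.001, 0.04, 0, 1, 0.001, 0.001, 0.07, 0, 1, 0.001, 0.001, 0.09, 0, 1, 0.001, 0.001, 0.1, 0, 1, 0.001, 0.001, 0.1, 0, 1]
}}

```text
time_s: 8.35
position: [0.5118, 0.0058, 0.2215]
eef_rot: [0.0, 0.659, 0.752, 0.001]
wrist_force: [-0.1, -0.5, -1.4]
finger_gap: 0.0135
gripper_force: 45.8
```

```bash
python3 - <<'E'
from h import *
s=env.state(); print(s['position'],cl(s['position']),s['wrist_force'])
c=load('w3'); print(cl(ray(c,[(392,205)],.072)))
E
```

```text
[0.51183399 0.00582723 0.22145516] [-0.0518633   0.00119699] [-0.09725251 -0.52934223 -1.37224233]
[[-0.00206192  0.00110786]]
```

{"fn": "drive_tool", "kwargs": {
  "steps": [0, 0, 0.001, 0, 1, 0, 0, 0.001, 0, 0.55, 0, 0, 0.001, 0, 0.55, 0, 0, 0.001, 0, 0.55, 0, 0, -0.04, 0, 0.55, 0, 0, -0.09, 0, 0.5, 0, 0, -0.14, 0, 0.3, 0, 0, -0.18, 0, 0.3, 0, 0, -0.18, 0, 0.3]
}}

```text
time_s: 9.25
position: [0.5129, 0.0051, 0.4064]
eef_rot: [0.003, 0.659, 0.752, 0.004]
wrist_force: [1.4, 0.7, -0.1]
finger_gap: 0.0596
gripper_force: 0.0
```

```bash
python3 - <<'E'
from h import *
s=env.state(); print(s['position'],cl(s['position']),s['wrist_force'])
c=shot('top','t1'); d=cv2.absdiff(c['frame'],load('top0')['frame']).max(2)
for n,p in {'cad2':(231,183),'chkL':(195,205),'chkR1':(395,168),'chkR2':(393,216)}.items(): print(n,(d[p[1]-18:p[1]+18,p[0]-20:p[0]+20]>40).sum())
rel(.5818,.2532,.062,-4.2)
E
```

```text
[0.5128582  0.00512409 0.40636414] [-0.05094107  0.00036457] [ 1.43949095  0.69819072 -0.14085326]
cad2 0
chkL 0
chkR1 355
chkR2 331
 shift [0.2363 0.1019 0.187 ] yaw 11.77 a0 7.57
```

{"fn": "drive_tool", "kwargs": {
  "steps": [0.236, 0.102, 0, 11.8, 0.3, 0.236, 0.102, 0, 11.8, 0.3, 0.236, 0.102, 0, 11.8, 0.3, 0.236, 0.102, 0, 11.8, 0.3, 0.236, 0.102, 0, 11.8, 0.3, 0.236, 0.102, 0, 11.8, 0.3, 0.236, 0.102, 0.186, 11.8, 0.3, 0.236, 0.102, 0.186, 11.8, 0.3, 0.236, 0.102, 0.186, 11.8, 0.3, 0.236, 0.102, 0.186, 11.8, 0.3, 0.236, 0.102, 0.186, 11.8, 0.3]
}}

```text
time_s: 10.4
position: [0.5782, 0.2517, 0.2086]
eef_rot: [-0.001, 0.733, 0.68, -0.006]
wrist_force: [-0.4, 0.3, -0.4]
finger_gap: 0.0597
gripper_force: 0.0
```

{"fn": "drive_tool", "kwargs": {
  "steps": [0, 0, 0, 0, 1, 0, 0, 0, 0, 1, 0, 0, 0, 0, 1, 0, 0, 0, 0, 1, 0, 0, 0, 0, 1, 0, 0, -0.05, 0, 1, 0, 0, -0.1, 0, 1, 0, 0, -0.15, 0, 1, 0, 0, -0.18, 0, 1, 0, 0, -0.18, 0, 1]
}}

```text
time_s: 11.4
position: [0.5826, 0.253, 0.4006]
eef_rot: [0.001, 0.733, 0.68, 0.005]
wrist_force: [0.8, -0.4, -1.0]
finger_gap: 0.0133
gripper_force: 43.1
```

```bash
python3 - <<'E'
from h import *
s=env.state(); print(s['position'],s['finger_gap'],s['wrist_force'])
P=cw(.0515,0.001); rel(*P[:2],.17,CA)
E
```

```text
[0.58257199 0.25298103 0.40057785] 0.0132642348901512 [ 0.75647802 -0.39704261 -0.98889487]
 shift [-0.2307  0.049   0.0759] yaw -11.86 a0 -4.26
```

{"fn": "drive_tool", "kwargs": {
  "steps": [-0.05, 0.01, 0, 0, 1, -0.231, 0.049, 0, -11.9, 1, -0.231, 0.049, 0, -11.9, 1, -0.231, 0.049, 0, -11.9, 1, -0.231, 0.049, 0, -11.9, 1, -0.231, 0.049, 0, -11.9, 1, -0.231, 0.049, 0.076, -11.9, 1, -0.231, 0.049, 0.076, -11.9, 1, -0.231, 0.049, 0.076, -11.9, 1, -0.231, 0.049, 0.076, -11.9, 1]
}}

```text
time_s: 12.4
position: [0.6129, 0.0194, 0.3187]
eef_rot: [-0.0, 0.658, 0.753, -0.0]
wrist_force: [0.4, -0.7, 0.2]
finger_gap: 0.0135
gripper_force: 42.9
```

```bash
python3 - <<'E'
from h import *
env.capture('wrist'); s=env.state(); print(s['position'],cl(s['position']))
P=cw(.0515,0.001); rel(*P[:2],.066,CA)
E
```

```text
[0.6134588  0.01930845 0.31979622] [0.05065178 0.00111926]
 shift [-0.0001  0.0008  0.0991] yaw 0.08 a0 7.68
```

{"fn": "drive_tool", "kwargs": {
  "steps": [0, 0.001, 0.04, 0, 1, 0, 0.001, 0.07, 0, 1, 0, 0.001, 0.09, 0, 1, 0, 0.001, 0.099, 0, 1, 0, 0.001, 0.1, 0, 1, 0, 0.001, 0.1, 0, 1]
}}

```text
time_s: 13.05
position: [0.615, 0.0193, 0.2204]
eef_rot: [0.001, 0.658, 0.753, 0.001]
wrist_force: [0.1, -0.3, -0.6]
finger_gap: 0.0131
gripper_force: 44.0
```

{"fn": "drive_tool", "kwargs": {
  "steps": [0, 0, 0, 0, 0.55, 0, 0, 0, 0, 0.55, 0, 0, 0, 0, 0.55, 0, 0, -0.04, 0, 0.55, 0, 0, -0.09, 0, 0.5, 0, 0, -0.14, 0, 0.3, 0, 0, -0.19, 0, 0.3, 0, 0, -0.21, 0, 0.3, 0, 0, -0.21, 0, 0]
}}

```text
time_s: 13.95
position: [0.6148, 0.0187, 0.433]
eef_rot: [0.002, 0.658, 0.753, 0.003]
wrist_force: [0.4, -1.0, -0.5]
finger_gap: 0.0723
gripper_force: 0.0
```

```bash
python3 - <<'E'
from h import *
env.capture('wrist'); s=env.state(); print(s['position'],cl(s['position']))
rel(.53,-.30,.28,7.6)
E
```

```text
[0.61417352 0.019105   0.43041302] [0.05133331 0.00082307]
 shift [-0.305  -0.126  -0.0043] yaw 0.06 a0 7.66
```

{"fn": "drive_tool", "kwargs": {
  "steps": [-0.305, -0.126, 0, 0, 0, -0.305, -0.126, 0, 0, 0, -0.305, -0.126, 0, 0, 0, -0.305, -0.126, 0, 0, 0, -0.305, -0.126, 0, 0, 0, -0.305, -0.126, 0, 0, 0, -0.305, -0.126, 0, 0, 0, -0.305, -0.126, 0, 0, 0, -0.305, -0.126, 0, 0, 0, -0.305, -0.126, 0, 0, 0]
}}

```text
time_s: 15.0
position: [0.5304, -0.2982, 0.4274]
eef_rot: [-0.001, 0.657, 0.753, 0.0]
wrist_force: [-0.3, 1.1, -0.1]
finger_gap: 0.0852
gripper_force: 0.0
```

```bash
python3 - <<'E'
from h import *
c=shot('wrist','w4'); print(env.state()['position'])
cv2.imwrite('pics/w4s.png',cv2.resize(c['frame'][0:260,:,::-1],None,fx=1.25,fy=1.25,interpolation=cv2.INTER_CUBIC))
E
```

```text
[ 0.53058284 -0.29798729  0.42774118]
```

View pics/w4s.png

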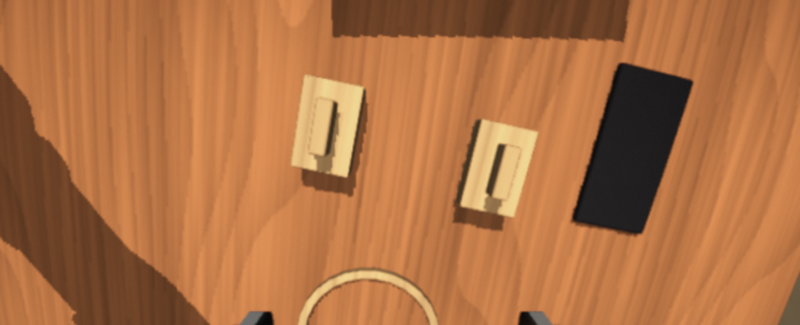

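```bash
python3 - <<'E'
from h import *
c=load('w4'); g=lambda p:(p[0]/1.25,p[1]/1.25)
ang=lambda P:np.degrees(np.arctan2(P[0,1]-P[1,1],P[0,0]-P[1,0]))
for n,ce,l,r in(('R2',(322,126.5),[(305,76),(291,166)],[(336,100),(329,157)]),('R1',(507,172),[(537,130),(514,217)],[(521,147),(511,200)])):
    print(n,ray(c,[g(ce)],.068)[0],ang(ray(c,[g(p) for p in l],.04)),ang(ray(c,[g(p) for p in r],.068)))
# body top centre by pale mask
im=c['frame'].astype(int); m=((im[...,0]>165)&(im[...,1]>140)&(im[...,2]>75)).astype(np.uint8); m[200:]=0
n,l,st,ce=cv2.connectedComponentsWithStats(m)
for i in range(1,n):
    if st[i,4]>300:
        p=np.argwhere(l==i)[:,::-1]; P=ray(c,p,.045)[:,:2]; print(st[i],cv2.minAreaRect((P*1e3).astype(np.float32)))
E
```

```text
R2 [ 0.4639514  -0.23619534  0.068     ] 85.43756135245333 88.47884709355843
R1 [ 0.61229253 -0.2509407   0.068     ] 87.19110221026583 91.16906508021167
[154  50   6 108 361] ((355.140869140625, -254.3290252685547), (110.10340881347656, 5.34050989151001), 89.68756866455078)
[201  57  16 102 678] ((410.6640319824219, -251.4158172607422), (103.71424102783203, 11.423192024230957), 85.71964263916016)
[ 232   59   59   83 3086] ((462.3924255371094, -236.17861938476562), (74.85154724121094, 49.84794616699219), 85.86685180664062)
[323  72  20 122 373] ((541.612060546875, -260.84716796875), (128.02676391601562, 4.306533336639404), 89.85393524169922)
[ 369   95   62   79 2895] ((611.3370361328125, -250.9954376220703), (75.45902252197266, 49.61837387084961), 86.14031982421875)
```

```bash
python3 - <<'E'
from h import *
rel(.4632,-.2362,.0625,-4.)
E
```

```text
shift [ 0.0704 -0.0583  0.2105] yaw 11.82 a0 7.82
```

{"fn": "drive_tool", "kwargs": {
  "steps": [0.07, -0.058, 0, 12, 0.3, 0.07, -0.058, 0.05, 12, 0.3, 0.07, -0.058, 0.1, 12, 0.3, 0.07, -0.058, 0.15, 12, 0.3, 0.07, -0.058, 0.2, 12, 0.3, 0.07, -0.058, 0.21, 12, 0.3, 0.07, -0.058, 0.21, 12, 0.3, 0.07, -0.058, 0.21, 12, 0.3]
}}

```text
time_s: 15.85
position: [0.4635, -0.2376, 0.2191]
eef_rot: [-0.0, 0.733, 0.68, -0.0]
wrist_force: [0.6, -0.3, 1.0]
finger_gap: 0.0595
gripper_force: 0.0
```

{"fn": "drive_tool", "kwargs": {
  "steps": [0, 0, 0, 0, 1, 0, 0, 0, 0, 1, 0, 0, 0, 0, 1, 0, 0, 0, 0, 1, 0, 0, 0, 0, 1, 0, 0, -0.05, 0, 1, 0, 0, -0.1, 0, 1, 0, 0, -0.15, 0, 1, 0, 0, -0.19, 0, 1, 0, 0, -0.19, 0, 1]
}}

```text
time_s: 16.85
position: [0.464, -0.2396, 0.414]
eef_rot: [0.004, 0.734, 0.68, 0.003]
wrist_force: [1.1, 0.0, -0.8]
finger_gap: 0.0128
gripper_force: 43.2
```

```bash
python3 - <<'E'
from h import *
env.capture('wrist');s=env.state(); print(s['position'],s['finger_gap'],s['wrist_force'])
P=cw(-.103,0.001); rel(*P[:2],.17,CA)
E
```

```text
[ 0.46340287 -0.23867523  0.41113927] 0.012989992531757411 [ 0.70369252 -0.03858738 -1.09223765]
 shift [ 0.2367 -0.0201  0.0864] yaw -11.93 a0 -4.33
```

{"fn": "drive_tool", "kwargs": {
  "steps": [0.05, 0, 0, 0, 1, 0.235, -0.02, 0, -12, 1, 0.235, -0.02, 0, -12, 1, 0.235, -0.02, 0, -12, 1, 0.235, -0.02, 0, -12, 1, 0.235, -0.02, 0, -12, 1, 0.235, -0.02, 0.086, -12, 1, 0.235, -0.02, 0.086, -12, 1, 0.235, -0.02, 0.086, -12, 1, 0.235, -0.02, 0.086, -12, 1]
}}

```text
time_s: 17.9
position: [0.4605, -0.003, 0.3223]
eef_rot: [-0.001, 0.659, 0.752, -0.001]
wrist_force: [0.7, -0.7, -0.1]
finger_gap: 0.0129
gripper_force: 42.9
```

```bash
python3 - <<'E'
from h import *
shot('wrist','w5'); s=env.state(); print(s['position'],cl(s['position']))
P=cw(-.103,-0.001); rel(*P[:2],.066,CA)
E
```

```text
[ 0.46117621 -0.0029569   0.32340931] [-0.10323783 -0.00081016]
 shift [-0.0002  0.0002  0.1027] yaw -0.0 a0 7.6
```

View pics/w5.png

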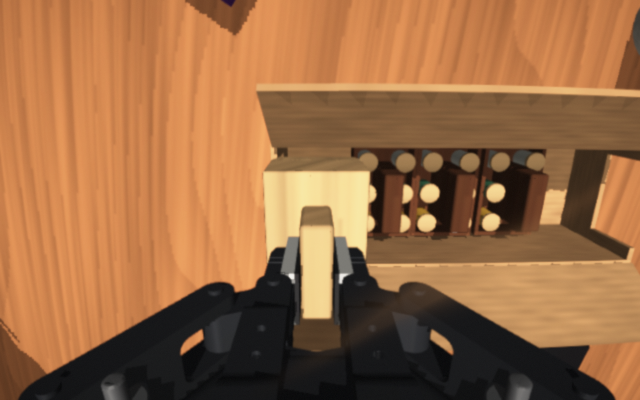

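```bash
python3 - <<'E'
from h import *
c=load('w5'); print(cl(ray(c,[(393,203),(462,203),(531,203)],.072)))
E
```

```text
[[-0.05156079  0.00062596]
 [-0.00268184  0.00061226]
 [ 0.04793495  0.00056201]]
```

{"fn": "drive_tool", "kwargs": {
  "steps": [0, 0, 0.04, 0, 1, 0, 0, 0.07, 0, 1, 0, 0, 0.09, 0, 1, 0, 0, 0.102, 0, 1, 0, 0, 0.103, 0, 1, 0, 0, 0.103, 0, 1]
}}

```text
time_s: 18.55
position: [0.4619, -0.0025, 0.221]
eef_rot: [0.001, 0.658, 0.753, 0.001]
wrist_force: [-0.1, -0.1, -0.7]
finger_gap: 0.013
gripper_force: 47.2
```

{"fn": "drive_tool", "kwargs": {
  "steps": [0, 0, 0, 0, 0.55, 0, 0, 0, 0, 0.55, 0, 0, 0, 0, 0.55, 0, 0, -0.04, 0, 0.55, 0, 0, -0.09, 0, 0.5, 0, 0, -0.14, 0, 0.3, 0, 0, -0.19, 0, 0.3, 0, 0, -0.19, 0, 0.3]
}}

```text
time_s: 19.35
position: [0.4628, -0.003, 0.4159]
eef_rot: [0.003, 0.658, 0.753, 0.005]
wrist_force: [0.4, -0.2, 0.0]
finger_gap: 0.0596
gripper_force: 0.0
```

```bash
python3 - <<'E'
from h import *
c=env.capture('top'); print(env.state()['position']); cv2.imwrite('pics/t2.png',c['frame'][:,:,::-1])
im=c['frame'].astype(int); m=((im[...,0]>150)&(im[...,1]>125)&(im[...,2]>70)).astype(np.uint8)
n,l,st,ce=cv2.connectedComponentsWithStats(m)
for i in range(1,n):
    if st[i,4]>150 and 150<ce[i][0]<450 and ce[i][1]>140: print(st[i],np.round(ce[i]),ray(c,[ce[i]],.045))
rel(.6115,-.251,.0625,-4)
E
```

```text
[ 0.46172382 -0.00247399  0.41290968]
[290 158  30   8 181] [305. 161.] [[0.63608524 0.02094835 0.045     ]]
[383 158  25  18 336] [394. 166.] [[ 0.61180775 -0.2496658   0.045     ]]
[181 193  27  22 351] [193. 204.] [[0.51367257 0.35608079 0.045     ]]
 shift [-0.2663  0.1152  0.1957] yaw 11.69 a0 7.69
```

Chock R1 is where it was measured.

{"fn": "drive_tool", "kwargs": {
  "steps": [-0.266, 0.115, 0, 11.7, 0.3, -0.266, 0.115, 0, 11.7, 0.3, -0.266, 0.115, 0, 11.7, 0.3, -0.266, 0.115, 0, 11.7, 0.3, -0.266, 0.115, 0, 11.7, 0.3, -0.266, 0.115, 0, 11.7, 0.3, -0.266, 0.115, 0, 11.7, 0.3, -0.266, 0.115, 0.05, 11.7, 0.3, -0.266, 0.115, 0.1, 11.7, 0.3, -0.266, 0.115, 0.15, 11.7, 0.3, -0.266, 0.115, 0.195, 11.7, 0.3, -0.266, 0.115, 0.195, 11.7, 0.3]
}}

```text
time_s: 20.6
position: [0.6072, -0.2481, 0.2075]
eef_rot: [-0.006, 0.731, 0.682, -0.003]
wrist_force: [-1.3, 0.9, -1.1]
finger_gap: 0.0594
gripper_force: 0.0
```

{"fn": "drive_tool", "kwargs": {
  "steps": [0, 0, 0, 0, 0.3, 0, 0, 0, 0, 1, 0, 0, 0, 0, 1, 0, 0, 0, 0, 1, 0, 0, 0, 0, 1, 0, 0, 0, 0, 1, 0, 0, -0.05, 0, 1, 0, 0, -0.1, 0, 1, 0, 0, -0.15, 0, 1, 0, 0, -0.19, 0, 1, 0, 0, -0.19, 0, 1]
}}

```text
time_s: 21.7
position: [0.6111, -0.2522, 0.4113]
eef_rot: [0.005, 0.732, 0.682, 0.003]
wrist_force: [0.8, -0.8, -0.6]
finger_gap: 0.0131
gripper_force: 43.0
```

```bash
python3 - <<'E'
from h import *
env.capture('wrist');s=env.state(); print(s['position'],s['finger_gap'],s['wrist_force'])
P=cw(.102,0.0); rel(*P[:2],.17,CA)
E
```

```text
[ 0.61058234 -0.25129843  0.40791231] 0.01360879953448829 [ 0.40069365 -0.09161807 -1.58952094]
 shift [0.2794 0.0343 0.0832] yaw -11.64 a0 -4.04
```

{"fn": "drive_tool", "kwargs": {
  "steps": [0.05, 0, 0, 0, 1, 0.279, 0.034, 0, -11.6, 1, 0.279, 0.034, 0, -11.6, 1, 0.279, 0.034, 0, -11.6, 1, 0.279, 0.034, 0, -11.6, 1, 0.279, 0.034, 0, -11.6, 1, 0.279, 0.034, 0, -11.6, 1, 0.279, 0.034, 0.083, -11.6, 1, 0.279, 0.034, 0.083, -11.6, 1, 0.279, 0.034, 0.083, -11.6, 1, 0.279, 0.034, 0.083, -11.6, 1]
}}

```text
time_s: 22.85
position: [0.6635, 0.0246, 0.3212]
eef_rot: [-0.0, 0.659, 0.752, -0.001]
wrist_force: [0.4, 0.1, 0.5]
finger_gap: 0.0132
gripper_force: 42.8
```

```bash
python3 - <<'E'
from h import *
env.capture('wrist'); s=env.state(); print(s['position'],cl(s['position']))
P=cw(.102,0); rel(*P[:2],.066,CA)
E
```

```text
[0.66418448 0.02448676 0.32271576] [ 0.10161673 -0.00045671]
 shift [0.0005 0.0004 0.102 ] yaw -0.09 a0 7.51
```

{"fn": "drive_tool", "kwargs": {
  "steps": [0, 0, 0.04, 0, 1, 0, 0, 0.07, 0, 1, 0, 0, 0.09, 0, 1, 0, 0, 0.102, 0, 1, 0, 0, 0.103, 0, 1, 0, 0, 0.103, 0, 1]
}}

```text
time_s: 23.5
position: [0.6645, 0.025, 0.2202]
eef_rot: [0.001, 0.659, 0.752, 0.001]
wrist_force: [0.5, 0.1, -0.4]
finger_gap: 0.0132
gripper_force: 45.8
```

{"fn": "drive_tool", "kwargs": {
  "steps": [0, 0, 0, 0, 0.55, 0, 0, 0, 0, 0.55, 0, 0, 0, 0, 0.55, 0, 0, -0.04, 0, 0.55, 0, 0, -0.09, 0, 0.5, 0, 0, -0.14, 0, 0.5, 0, 0, -0.19, 0, 0.8, 0, 0, -0.21, 0, 1, 0, 0, -0.21, 0, 1]
}}

```text
time_s: 24.4
position: [0.6646, 0.0246, 0.4335]
eef_rot: [0.002, 0.659, 0.752, 0.003]
wrist_force: [-0.5, -0.4, 0.3]
finger_gap: 0.0005
gripper_force: 0.0
```

```bash
python3 - <<'E'
from h import *
c=shot('wrist','w6'); cv2.imwrite('pics/w6.png',c['frame'][:,:,::-1]); s=env.state(); print(s['position'],cl(s['position']))
E
```

```text
[0.66395603 0.02503566 0.43068273] [0.10146288 0.00011758]
```

View pics/w6.png

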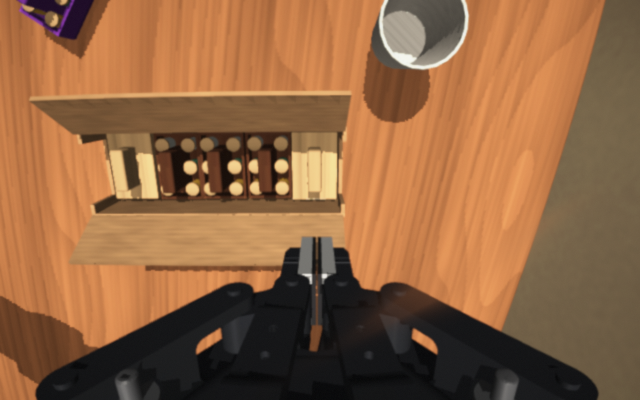

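```bash
python3 - <<'E'
from h import *
c=load('w6'); print('ribs',cl(ray(c,[(267,170),(316,175)],.072)))
for y,z in((-.13,.123),): rel(*cw(0,y)[:2],z,CA)
E
```

```text
ribs [[ 0.05421354  0.00169576]
 [ 0.10415143 -0.00367433]]
 shift [-0.1302 -0.1014  0.153 ] yaw -0.04 a0 7.56
```

{"fn": "drive_tool", "kwargs": {
  "steps": [-0.13, -0.101, 0, 0, 1, -0.13, -0.101, 0, 0, 1, -0.13, -0.101, 0, 0, 1, -0.13, -0.101, 0, 0, 1, -0.13, -0.101, 0, 0, 1, -0.13, -0.101, 0.05, 0, 1, -0.13, -0.101, 0.1, 0, 1, -0.13, -0.101, 0.15, 0, 1, -0.13, -0.101, 0.153, 0, 1, -0.13, -0.101, 0.153, 0, 1]
}}

```text
time_s: 25.45
position: [0.5812, -0.1157, 0.2749]
eef_rot: [-0.001, 0.658, 0.753, -0.001]
wrist_force: [-0.1, -0.4, 1.0]
finger_gap: -0.0
gripper_force: 0.0
```

{"fn": "drive_tool", "kwargs": {
  "steps": [0.02, 0, 0, 0, 1, 0.04, 0, 0, 0, 1, 0.06, 0, 0, 0, 1, 0.075, 0, 0, 0, 1, 0.09, 0, 0, 0, 1, 0.105, 0, 0, 0, 1, 0.115, 0, 0, 0, 1, 0.125, 0, 0, 0, 1, 0.125, 0, 0, 0, 1]
}}

```text
time_s: 26.35
position: [0.5642, 0.009, 0.2755]
eef_rot: [-0.001, 0.658, 0.753, 0.0]
wrist_force: [0.4, -0.2, -0.4]
finger_gap: -0.0001
gripper_force: 0.0
```

```bash
python3 - <<'E'
from h import *
c=shot('scene','s1'); cv2.imwrite('pics/s1.png',cv2.resize(c['frame'][130:300,200:420,::-1],None,fx=3,fy=3))
s=env.state(); print(s['position'],cl(s['position']),s['wrist_force'])
E
```

```text
[0.56421667 0.00789313 0.27550721] [ 0.00033247 -0.00368319] [-0.02291556 -0.31702773 -0.28119767]
```

View pics/s1.png

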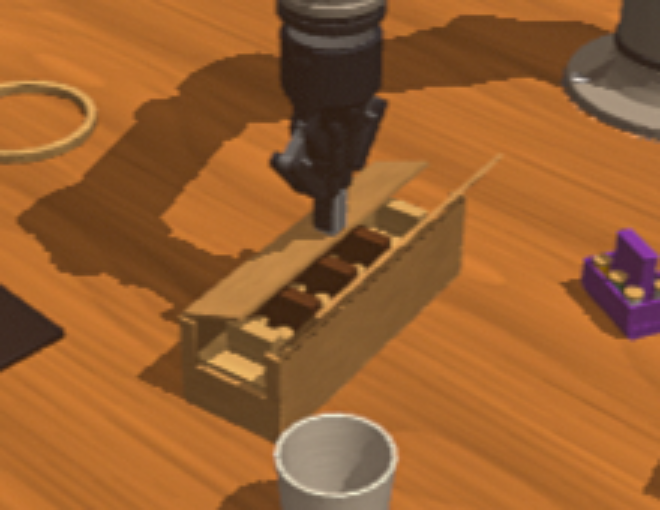

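{"fn": "drive_tool", "kwargs": {
  "steps": [0, 0, 0.006, 0, 1, 0, 0, 0.011, 0, 1, 0, 0, 0.015, 0, 1, 0, 0, 0.018, 0, 1, 0, 0, 0.019, 0, 1, 0, 0, 0.019, 0, 1, 0, 0, 0.019, 0, 1]
}}

```text
time_s: 27.1
position: [0.5642, 0.0064, 0.2574]
eef_rot: [-0.0, 0.659, 0.752, 0.0]
wrist_force: [-3.6, -0.3, 11.6]
finger_gap: 0.0004
gripper_force: 5.8
```

{"fn": "drive_tool", "kwargs": {
  "steps": [0, 0, -0.05, 0, 1, 0, 0, -0.1, 0, 1, 0, 0, -0.14, 0, 1, 0, 0, -0.14, 0, 1, 0.05, 0, -0.14, 0, 1, 0.1, 0, -0.14, 0, 1, 0.14, 0, -0.14, 0, 1, 0.14, 0, -0.14, 0, 1, 0.14, 0, -0.14, 0, 1]
}}

```text
time_s: 28.0
position: [0.5455, 0.1468, 0.3958]
eef_rot: [-0.0, 0.658, 0.753, -0.001]
wrist_force: [0.1, -0.5, -0.0]
finger_gap: -0.0002
gripper_force: 0.0
```

```bash
python3 - <<'E'
from h import *
c=shot('top','t3'); s=env.state(); print(s['position'],cl(s['position']),s['wrist_force'])
c2=shot('scene','s2')
a=cv2.resize(c2['frame'][150:290,230:390,::-1],None,fx=2.4,fy=2.4); b=cv2.resize(c['frame'][120:260,240:400,::-1],None,fx=2.4,fy=2.4)
cv2.imwrite('pics/s2.png',np.hstack([a,b]))
rel(*cw(0,.13)[:2],.129,CA)
E
```

```text
[0.54577681 0.14521614 0.39602922] [0.00021644 0.13487229] [-0.04131037 -0.50463349 -0.31896178]
 shift [-0.004  -0.0003  0.1125] yaw -0.15 a0 7.45
```

View pics/s2.png

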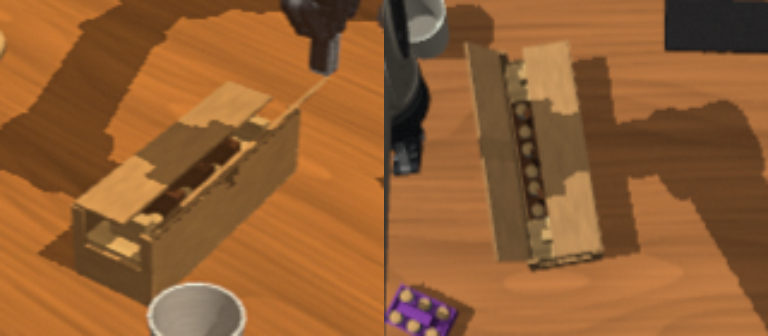

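{"fn": "drive_tool", "kwargs": {
  "steps": [0, 0, 0.05, 0, 1, 0, 0, 0.1, 0, 1, 0, 0, 0.112, 0, 1, 0, 0, 0.112, 0, 1, -0.03, 0, 0.112, 0, 1, -0.05, 0, 0.112, 0, 1, -0.07, 0, 0.112, 0, 1, -0.085, 0, 0.112, 0, 1, -0.1, 0, 0.112, 0, 1, -0.115, 0, 0.112, 0, 1, -0.13, 0, 0.112, 0, 1, -0.13, 0, 0.112, 0, 1]
}}

```text
time_s: 29.3
position: [0.5631, 0.0139, 0.2851]
eef_rot: [0.001, 0.66, 0.751, -0.0]
wrist_force: [-0.0, -0.6, 0.4]
finger_gap: -0.0001
gripper_force: 0.0
```

{"fn": "drive_tool", "kwargs": {
  "steps": [0, 0, 0.007, 0, 1, 0, 0, 0.013, 0, 1, 0, 0, 0.017, 0, 1, 0, 0, 0.02, 0, 1, 0, 0, 0.021, 0, 1, 0, 0, 0.021, 0, 1, 0, 0, 0.021, 0, 1]
}}

```text
time_s: 30.0
position: [0.5631, 0.0171, 0.2638]
eef_rot: [0.0, 0.659, 0.752, 0.0]
wrist_force: [-0.3, -0.3, -0.1]
finger_gap: 0.0001
gripper_force: 0.0
```

```bash
python3 - <<'E'
from h import *
s=env.state(); print(s['position'],cl(s['position']),s['wrist_force'])
E
```

```text
[0.56305398 0.01705433 0.26375619] [0.00039161 0.0055513 ] [-0.29875775 -0.31856831 -0.10870105]
```

{"fn": "drive_tool", "kwargs": {
  "steps": [0, 0, 0.002, 0, 1, 0, 0, 0.004, 0, 1, 0, 0, 0.004, 0, 1, 0, 0, 0.004, 0, 1]
}}

```text
time_s: 30.4
position: [0.5634, 0.0166, 0.2622]
eef_rot: [-0.0, 0.659, 0.752, 0.001]
wrist_force: [-8.6, 1.0, 25.8]
finger_gap: 0.0
gripper_force: 12.9
```

{"fn": "drive_tool", "kwargs": {
  "steps": [0, 0, -0.05, 0, 1, 0, 0, -0.1, 0, 1, 0, 0, -0.15, 0, 1, 0.05, 0, -0.18, 0, 1, 0.1, 0, -0.2, 0, 1, 0.15, 0, -0.2, 0, 1, 0.2, 0, -0.2, 0, 1, 0.2, 0, -0.2, 0, 1, 0.2, 0, -0.2, 0, 1]
}}

```text
time_s: 31.3
position: [0.5359, 0.2181, 0.4593]
eef_rot: [-0.0, 0.657, 0.754, -0.0]
wrist_force: [1.2, 0.2, -0.9]
finger_gap: 0.0001
gripper_force: 0.0
```

```bash
python3 - <<'E'
from h import *
c=shot('top','t4'); c2=shot('scene','s3'); print(env.state()['position'])
a=cv2.resize(c2['frame'][140:300,220:400,::-1],None,fx=2.2,fy=2.2); b=cv2.resize(c['frame'][110:270,240:420,::-1],None,fx=2.2,fy=2.2)
cv2.imwrite('pics/s3.png',np.hstack([a,b]))
E
```

```text
[0.53691045 0.21374438 0.45957176]
```

View pics/s3.png

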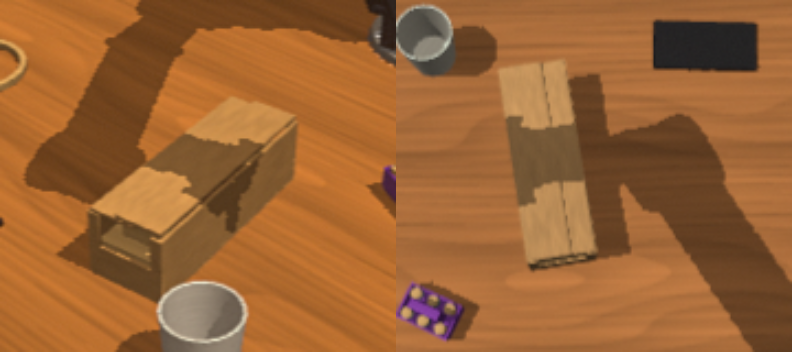

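Both flaps lie flat, with the top one over the low one. The cup and phone are where they started.

```bash
python3 -c "
from h import *
print(env.job_done())"
```

```text
the job is handed in; nothing more can be done
None
```

The carton is packed with three caddies and two chocks in a full row of five, the lower flap is flat with the other flap over it, and the job is handed in at about 31 s; one chock stayed out, and the arm never went near the cup, hoop, phone or look-alikes.

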